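# Put the gauge blocks back in their set tray

## Task

Put the three loose gauge blocks away in the wooden set tray, each lying flat and square, fully home, in the pocket cut to its own size. The smallest block was put in a pocket that is too big for it, and a stray hex nut lies in another: move that block to its own pocket and put the nut in the blue parts tray. Leave the anvil, the stepped turned part and the oil bottle standing where they are.

Things in the scene. Friction and masses are not known exactly. Their poses are not given: they have to be found in the camera images.
- set_tray: fixed wooden tray, 80 (x) x 206 (y) x 16 (z) mm, with a row of three shallow rectangular pockets along its y axis, 4 mm deep with 1 mm lead-in chamfers and 25.5 mm of wood between neighbouring pockets; from its -y end to its +y end they are the 50, the 25 and the 40 mm block's pocket. Origin: centre of the underside.
- pocket_50 (a point): centre of the floor of the pocket for the 50 mm block (38 mm along x, 53 mm along y; floor 12 mm above the bench, tray top 4 mm higher); axes parallel to the tray's
- pocket_40 (a point): centre of the floor of the pocket for the 40 mm block (38 mm along x, 43 mm along y; 4 mm deep); axes parallel to the tray's
- pocket_25 (a point): centre of the floor of the pocket for the 25 mm block (38 mm along x, 28 mm along y; 4 mm deep), the middle one; axes parallel to the tray's
- block_50: plain steel gauge block, 35 (x) x 50 (y) x 10 (z) mm, lying flat on the bench on one side of the set tray, the anvil close to one of its 50 mm long sides (+x). Origin: centre of the underside. A half turn about z makes no difference.
- block_40: plain steel gauge block, 35 (x) x 40 (y) x 10 (z) mm, lying flat on the bench on the other side of the set tray, the stepped turned part close to one of its 35 mm long sides (+y). Origin: centre of the underside.
- block_25: plain steel gauge block, 35 (x) x 25 (y) x 10 (z) mm, at the start lying in the 40 or the 50 mm pocket. Origin: centre of the underside.
- hex_nut: plain steel hex nut, 19 mm across flats (along its x), 22 mm across corners (y), 10 mm high, at the start lying flat in the other one of the 40 and 50 mm pockets. Origin: centre of the underside.
- parts_tray: fixed open blue plastic tray, 102 (x) x 160 (y) x 40 (z) mm, walls 3 mm thick (28 mm high at the front (-x), 34 at the sides, 40 at the back), a 24 mm high partition across its middle (in the plane y = 0) and a few small bits lying in it, behind the set tray. Origin: centre of the underside.
- flat_anvil: bystander: dark steel anvil, a 60 mm round disc with a stub on top, 38 mm high. Origin: centre of the underside.
- stepped_part: bystander: dark stepped turned ring, 48 mm across, 24 mm high. Origin: centre of the underside.
- oil_bottle: bystander: white oil bottle with a red spout, 47 mm across, 146 mm high, standing. Origin: centre of the underside.
Things that resemble listed ones, but are neither listed nor needed, are in the scene too. Leave any turquoise or yellow look-alike of the block_50 alone.

How it is judged:
At the end, for the whole second after the job is handed in: each gauge block rests in its own pocket: centre within 3 mm, underside within 1.5 mm of the floor, tilt under 0.03 rad, turned under 0.12 rad (a half turn does not matter); the nut rests inside the parts tray, under 30 mm above its underside (horizontal distance between block_50 and pocket_50 below 0.003 m and z of block_50 in the frame of pocket_50 between -0.002 and 0.0015 m and angle between each of block_50, block_40, block_25's own z axis and vertical below 0.03 rad and angle between the y axis of block_50 and the y axis of pocket_50, either way round below 0.12 rad and linear speed of each of block_50, block_40, block_25, hex_nut below 0.02 m/s and horizontal distance between block_40 and pocket_40 below 0.003 m and z of block_40 in the frame of pocket_40 between -0.002 and 0.0015 m and angle between the y axis of block_40 and the y axis of pocket_40, either way round below 0.12 rad and horizontal distance between block_25 and pocket_25 below 0.003 m and z of block_25 in the frame of pocket_25 between -0.002 and 0.0015 m and angle between the y axis of block_25 and the y axis of pocket_25, either way round below 0.12 rad and x of hex_nut in the frame of parts_tray between -0.048 and 0.048 m and y of hex_nut in the frame of parts_tray between -0.076 and 0.076 m and z of hex_nut in the frame of parts_tray below 0.03 m); the robot touches nothing.
It fails at once if the anvil, the stepped part or the oil bottle shifted by more than 20 mm or tipped over (distance of any of flat_anvil, stepped_part, oil_bottle from where it was at the start of the episode above 0.02 m or angle between any of flat_anvil, stepped_part, oil_bottle's own z axis and vertical above 0.5 rad).
It also fails if it takes over 70 s, if anything falls off the work surface, if the arm or the gripper's body presses on something with over 40 N, if the wrist force passes 120 N, or if a joint passes its speed limit or range.

## Robot

A 6-joint arm with a two-finger parallel gripper is mounted at the origin on a cart in front of the work surface, level with it; the furniture and walls round the work are solid. World frame = base frame: x ahead of the robot, y to its left, z up, the work surface at z = 0. Lengths are in m, angles in rad, forces in N, time in s.
With the tool pointing down it reaches from about 0.275 to 0.825 m from the base axis. Payload 5.2 kg.
Tool frame: the origin (TCP) lies on the mounting face of the last link; the fingertips stand 186 mm ahead of it and the grasp point (between the pads) lies 167 mm ahead of it; z points along the fingers, y is the line along which they close (so a half turn about z gives the same grasp; the last joint's range is limited). The gripper opens to 93 mm and grips with 3 to 60 N. Pads are 15 mm wide; open, the fingers measure 128 mm over their backs; the gripper's body (75 mm by 188 mm) begins 65 mm behind the grasp point.
Start: joints at [1.107, 0.259, 1.535, -0, 1.348, -0.203], TCP at [0.142, 0.531, 0.405] pointing down, gripper open.
Joint ranges: [-3.14, 3.14], [-0.91, 2.08], [0.19, 2.58], [-1.22, 4.36], [0.22, 2.71], [-3.12, 3.12]. Speed limits (rad/s): [2.57, 2.57, 3.14, 3.14, 3.14, 3.14].

## Interface

Orientations are given as a 3x3 rotation matrix whose columns are the frame's x, y, z axes.
In Python, from plant import monitor, optics, job gives the robot as it stands.
- The arm moves only by the shell command python3 -m inch 'ROWS' [FORCE]. ROWS is JSON, a list of rows, each a list of 7 numbers: the opening, from 0 (shut) to 1 (fully open), then the shift along the world's x, y, z in cm, then the turn, a rotation vector about the world's x, y, z in rad. In form: [[hand, x, y, z, wx, wy, wz], ...]. A call has 1 to 5 rows; each row is the pose to reach, as a shift and turn from the pose commanded when the call began; what a row does not reach only later rows make up. A row lasts 1/10 s, in which the tool goes at most 50 mm and 8.59 degrees, less where a joint would pass 70% of its speed; a pose out of reach is approached as far as the arm can. A call with a gripper value outside its range is refused whole. The fingers move at their own pace and stop on an object; FORCE is the grip in N (left out, the last holds). Time passes only in rows, so rows that repeat a pose let the fingers close. It gives the time, the measured TCP pose, the force, the opening and the grip force at its end, in the units of the state.
- monitor.observe(): the state, without advancing time (a new reading comes with each control period).
- optics.read_camera(name): name is "side" or "top"; returns (picture, depth): 420x560x3 uint8, red, green, blue; 420x560 float32, m along the optical axis (not along the pixel's ray), 0 where there is no reading.
- optics.calibration(name): a dict with "fx", "fy", "cx", "cy" (pixels), "rvec" (rotation vector, rad) and "tvec" (3), from world to camera coordinates, as OpenCV has them. Camera axes: x right, y down, z forward; pixel columns grow to the right and rows downward; lengths in m; the calibration is good to about 2 mm. A picture is of the moment at which its call begins. calibration takes no time and is no camera call.
- job.hand_in(): hands the job in; it is judged then, once.
The state is a dict: "t": time; "q": joint angles; "joint_velocities": joint speeds; "joint_efforts": joint torques, N m; "ee_pos": TCP position; "eef_rot": TCP orientation; "force": force on the tool from outside, world axes, zero at the start; "torque": the same for the moment, N m; "opening": finger opening in m; "grasp_force": force on a finger pad.
Only numpy, scipy, OpenCV 4.12 (cv2) and the standard library are available. Lean on these libraries where they do the work, as an engineer would, in place of code of your own. Each camera call takes 0.05 s, during which the arm holds its last target. There are 200 camera calls.

## Working session

There is one attempt and no reset: what is moved stays moved. The work goes in short steps, Python scripts to look and compute and a shell command to move; the robot and the scene stay as the last step left them, time stands still between calls to the robot, and variables do not carry over. Pictures are saved under pics/ and viewed, at most 10 in all, crops included, and the job is handed in when it is done.

```bash
ls; mkdir -p pics; cat > h.py <<'E'
import numpy as np, cv2
from plant import monitor, optics, job
def snap(n):
    p,d=optics.read_camera(n); return p,d,optics.calibration(n)
def world(d,c):
    v,u=np.mgrid[:d.shape[0],:d.shape[1]]
    P=np.stack([(u-c["cx"])/c["fx"]*d,(v-c["cy"])/c["fy"]*d,d],-1)
    R=cv2.Rodrigues(np.array(c["rvec"],float))[0]
    return (P-np.array(c["tvec"]).reshape(3))@R
def save(n,p): cv2.imwrite("pics/"+n+".png",cv2.cvtColor(p,cv2.COLOR_RGB2BGR))
E
python3 - <<'E'
from h import *
for n in ("top","side"):
    p,d,c=snap(n); save(n+"0",p); np.savez(n+"0",p=p,d=d); print(n,{k:np.round(v,3) for k,v in c.items()})
print(monitor.observe())
E
```

```text
pics
top {'fx': np.float64(488.838), 'fy': np.float64(488.838), 'cx': np.float64(279.178), 'cy': np.float64(223.362), 'rvec': array([ 2.194, -2.18 ,  0.099]), 'tvec': array([0.023, 0.549, 1.237])}
side {'fx': np.float64(449.693), 'fy': np.float64(449.693), 'cx': np.float64(278.419), 'cy': np.float64(205.897), 'rvec': array([ 2.224, -0.513,  0.229]), 'tvec': array([-0.468,  0.227,  1.121])}
{'t': 0.1, 'q': array([ 1.10718229e+00,  2.59258273e-01,  1.53594281e+00, -3.29185419e-05,
        1.34802239e+00, -2.02768079e-01]), 'joint_velocities': array([-1.58087681e-03, -1.21882041e-03, -2.38523808e-03,  4.36957207e-05,
        2.86746936e-03,  1.20686593e-03]), 'joint_efforts': array([ 2.34906089e-03, -4.38212085e+01, -2.84641206e+01,  7.20172981e-02,
        3.63057316e-02, -2.75564463e-05]), 'ee_pos': array([0.1417233 , 0.53123038, 0.40401936]), 'eef_rot': array([[-9.66173931e-01,  2.57890372e-01, -7.00555202e-04],
       [ 2.57891152e-01,  9.66172854e-01, -1.47302194e-03],
       [ 2.96979242e-04, -1.60386239e-03, -9.99998670e-01]]), 'force': array([ 0.10152413,  0.33486401, -0.54208933]), 'torque': array([0.02430159, 0.04087943, 0.02991157]), 'grasp_force': 0.0, 'opening': 0.09318177691523498}
```

View pics/top0.png

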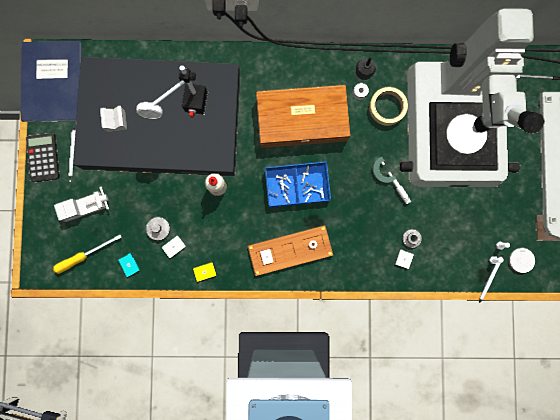

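View pics/side0.png

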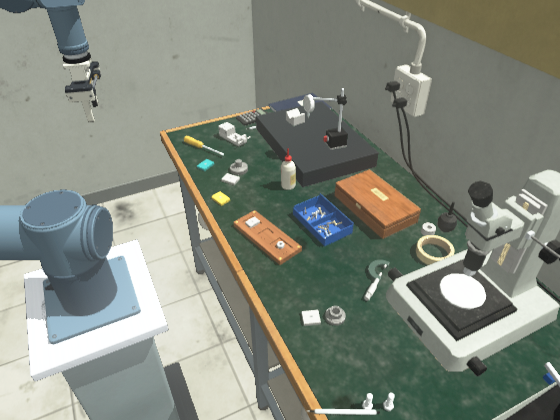

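The top view shows these things:
- Tray centred at about (290,251), with a block in its left pocket (266,257) and the nut in its right pocket (312,245).
- White block beside the anvil: (174,246), anvil at (157,229).
- White block beside the stepped part: (404,260), stepped part at (412,238).
- Blue parts tray at (297,184).
- Oil bottle at (215,184).

Candidates for block_50:
- White block (174,246)
- Turquoise (128,265)
- Yellow (204,271)
- White block (404,260)
- White V-block (113,117)

I choose (174,246), since it is plain and next to the anvil. block_40 is (404,260), next to the stepped part. I'll check both in one crop.

```bash
python3 - <<'E'
from h import *
z=np.load("top0.npz");p,d=z["p"],z["d"];c=optics.calibration("top")
f=lambda x0,y0,w,h,s:cv2.resize(p[y0:y0+h,x0:x0+w],None,fx=s,fy=s,interpolation=cv2.INTER_CUBIC)
a=np.hstack([f(140,210,50,50,6),f(380,220,50,50,6)])
b=f(240,220,100,60,6); save("crop0",np.vstack([a,b]))
W=world(d,c)
for n,(u,v) in dict(b50=(174,246),b40=(404,260),b25=(266,257),nutc=(312,245),traytop=(302,248),trayend=(253,262),bench=(230,250),anvil=(157,229),step=(412,238),turq=(128,265),yel=(204,271),part=(297,184)).items(): print(n,p[v,u],W[v-1:v+2,u-1:u+2].mean((0,1)).round(4))
print((world(d*0+1.2,c)[200,281]-world(d*0+1.2,c)[200,280])*1000)
E
```

```text
b50 [223 225 223] [0.4888 0.2977 0.01  ]
b40 [228 230 229] [ 0.4552 -0.2602  0.1491]
b25 [215 219 218] [0.4618 0.0598 0.0201]
nutc [214 126  65] [ 0.4935 -0.0587  0.0139]
traytop [222 142  75] [ 0.4855 -0.0327  0.0167]
trayend [250 163  86] [0.4488 0.0933 0.0114]
bench [41 76 58] [ 4.796e-01  1.540e-01 -2.000e-04]
anvil [201 199 194] [0.5307 0.3362 0.0369]
step [27 41 31] [ 0.514  -0.3222  0.    ]
turq [221 197 198] [0.4392 0.4149 0.0091]
yel [247 241 206] [0.4249 0.2192 0.0101]
part [ 55 107 188] [ 0.653  -0.0197  0.0097]
[ 0.01464456 -2.45457825  0.02955218]
```

View pics/crop0.png

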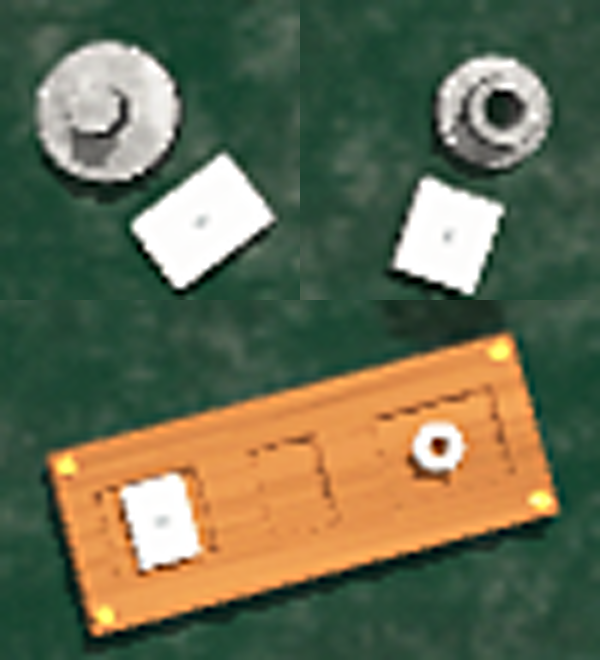

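The crop confirms it. The 50 mm block's long side faces the anvil, and the 40 mm block's short side faces the stepped part. The 25 mm block lies in the left (40) pocket, with the nut in the right (50) one. Now the poses.

```bash
cat >> h.py <<'E'
def atz(uv,c,z):
    R=cv2.Rodrigues(np.array(c["rvec"],float))[0]; t=np.array(c["tvec"]).reshape(3)
    K=np.array([[c["fx"],0,c["cx"]],[0,c["fy"],c["cy"]],[0,0,1]])
    uv=np.asarray(uv,float).reshape(-1,2); r=np.c_[uv,np.ones(len(uv))]@np.linalg.inv(K).T@R; o=-R.T@t
    return (o+r*((z-o[2])/r[:,2])[:,None])[:,:2]
def rect(p,c,box,z,fn,s=8):
    x0,y0,w,h=box
    g=fn(p[y0:y0+h,x0:x0+w].astype(np.float32))      # scalar image, mask where >0
    g=cv2.resize(g,None,fx=s,fy=s,interpolation=cv2.INTER_LINEAR)
    n,l,st,_=cv2.connectedComponentsWithStats((g>0).astype(np.uint8))
    k=1+np.argmax(st[1:,4]); q=cv2.findContours((l==k).astype(np.uint8),cv2.RETR_EXTERNAL,cv2.CHAIN_APPROX_NONE)[0]
    q=max(q,key=len)[:,0].astype(float)
    uv=(q+.5)/s-.5+[x0,y0]
    P=atz(uv,c,z); cen,(a,b),ang=cv2.minAreaRect((P*1000).astype(np.float32))
    if a>b: a,b,ang=b,a,ang+90     # ang: direction of short side
    ang=(ang-90+90)%180; ang=ang-180 if ang>90 else ang
    m=cv2.moments((P*1000).astype(np.float32).reshape(-1,1,2))
    return np.round([*cen,a,b,ang,m["m10"]/m["m00"],m["m01"]/m["m00"]],1)
white=lambda T:(lambda g:g.min(2)-T)
wood=lambda g:g[...,0]-g[...,1]*.5-60
E
python3 - <<'E'
from h import *
S=dict(top=dict(b50=(150,228,40,34),b40=(388,246,32,30),b25=(252,245,28,26),nut=(300,235,24,20),yel=(190,260,30,22),tray=(240,220,100,60)),)
hs=dict(b50=.01,b40=.01,b25=.022,nut=.022,yel=.01,tray=.016)
z=np.load("top0.npz");p=z["p"];c=optics.calibration("top")
R=cv2.Rodrigues(np.array(c["rvec"]))[0];print("cam",-R.T@np.array(c["tvec"]))
for n,b in S["top"].items():
    for T in ([130,160] if n!="tray" else [0]):
        print(n,rect(p,c,b,hs[n],wood if n=="tray" else white(T)))
print(p[228:258:3,312])
# side
z=np.load("side0.npz");p,d=z["p"],z["d"];c=optics.calibration("side")
R=cv2.Rodrigues(np.array(c["rvec"]))[0];t=np.array(c["tvec"]);K=[c["fx"],c["cx"],c["fy"],c["cy"]]
for n,b,X in (("b50",0,(.489,.298,.01)),("b40",0,(.455,-.26,.01)),("b25",0,(.46,.06,.022)),("nut",0,(.493,-.05,.022))):
    q=R@X+t;u,v=int(K[0]*q[0]/q[2]+K[1]),int(K[2]*q[1]/q[2]+K[3])
    print(n,u,v,rect(p,c,(u-18,v-14,36,28),hs[n],white(160)))
q=R@(.473,.01,.016)+t;u,v=int(K[0]*q[0]/q[2]+K[1]),int(K[2]*q[1]/q[2]+K[3])
print(rect(p,c,(u-45,v-35,90,70),.016,wood))
E
```

```text
cam [0.44908414 0.04102561 1.27649475]
b50 [487.8 299.7  37.5  53.2  38.  487.9 299.6]
b50 [487.7 299.8  36.6  52.5  38.  487.9 299.6]
b40 [ 459.4 -298.4   38.7   42.6   70.3  459.5 -298.2]
b40 [ 459.3 -298.3   37.8   41.6   69.6  459.5 -298.2]
b25 [463.5  58.8  28.6  37.6 -74.6 463.6  58.8]
b25 [463.4  58.9  27.6  36.8 -75.  463.6  58.8]
nut [ 4.963e+02 -5.990e+01  2.120e+01  2.310e+01  4.000e-01  4.963e+02
 -5.970e+01]
nut [ 4.963e+02 -5.970e+01  1.990e+01  2.150e+01  4.000e-01  4.962e+02
 -5.970e+01]
yel [422.9 218.6   6.8  11.1  10.6 423.  218.7]
yel [423.3 218.5   5.8   9.7  16.7 423.  218.5]
tray [480.2  -1.9  82.5 208.9  15.2 480.1  -1.9]
[[125  92  59]
 [226 142  77]
 [237 157  84]
 [171 101  52]
 [246 208 172]
 [ 99  28   0]
 [255 255 249]
 [128  66  27]
 [228 144  76]
 [228 145  75]]
b50 230 177 [488.7 297.4  42.   55.1  36.3 488.2 297. ]
b40 301 305 [ 462.4 -291.3   26.4   40.8   63.9  462.6 -292.4]
b25 250 221 [464.2  57.   33.1  37.8 -76.8 464.   56.9]
nut 277 241 [496.4 -60.6  22.   25.  -42.8 496.3 -60.9]
[479.1  -6.   90.2 219.3  15.5 479.2  -5.8]
```

Top-view poses, in mm, with the closing-line angles:

| Thing | Position | Angle |
|---|---|---|
| Tray | (480.2, −1.9) | x axis at 15.2° |
| block_50 | (487.8, 299.7) | long side at 128° |
| block_40 | (459.4, −298.3) | long side at 160° |
| block_25 | (463.5, 58.8) | x axis at 15° |
| Nut | (496.3, −59.8) | flats at 0/60/120° |

The nut goes first.

```bash
python3 -m inch '[[0.5,2.4,-4,-0.8,0,0,-0.02],[0.5,4.8,-8,-1.6,0,0,-0.04],[0.5,7.2,-12,-2.4,0,0,-0.05],[0.5,9.6,-16,-3.6,0,0,-0.07],[0.5,11.8,-19.7,-4.4,0,0,-0.09]]' 20
python3 -m inch '[[0.5,2.4,-4,-0.8,0,0,-0.02],[0.5,4.8,-8,-1.6,0,0,-0.04],[0.5,7.2,-12,-2.4,0,0,-0.05],[0.5,9.6,-16,-3.6,0,0,-0.07],[0.5,11.8,-19.7,-4.4,0,0,-0.09]]'
python3 -m inch '[[0.5,2.4,-4,-0.8,0,0,-0.02],[0.5,4.8,-8,-1.6,0,0,-0.04],[0.5,7.2,-12,-2.4,0,0,-0.05],[0.5,9.6,-16,-3.6,0,0,-0.07],[0.5,11.8,-19.7,-4.4,0,0,-0.09]]'
```

```text
t: 0.6
ee_pos: [0.26, 0.3325, 0.3599]
eef_rot: [[-0.939, 0.344, -0.001], [0.344, 0.939, -0.001], [0.0, -0.001, -1.0]]
force: [1.0, 0.8, 0.5]
opening: 0.0579
grasp_force: 0.0
t: 1.1
ee_pos: [0.3782, 0.1355, 0.3161]
eef_rot: [[-0.904, 0.428, -0.0], [0.428, 0.904, -0.0], [0.0, -0.0, -1.0]]
force: [1.0, 1.2, 0.1]
opening: 0.0467
grasp_force: 0.0
t: 1.6
ee_pos: [0.4963, -0.0617, 0.2718]
eef_rot: [[-0.862, 0.508, -0.001], [0.508, 0.862, 0.0], [0.001, -0.0, -1.0]]
force: [0.2, 0.2, 0.8]
opening: 0.0468
grasp_force: 0.0
```

```bash
cat >> h.py <<'E'
def st():
    s=monitor.observe(); R=s["eef_rot"]
    print("t %.2f"%s["t"],"tcp mm",(s["ee_pos"]*1000).round(1),"close ang %.1f"%(np.degrees(np.arctan2(R[1,1],R[0,1]))%180),"z",R[:,2].round(4),"F",s["force"].round(1),"open %.1f grip %.1f"%(s["opening"]*1000,s["grasp_force"]),"q6 %.2f"%s["q"][5])
E
python3 -c "from h import *;st()"
python3 - <<'E'
from h import *
z=np.load("top0.npz");p=z["p"];c=optics.calibration("top")
print(rect(p,c,(255,155,85,60),.034,lambda g:g[...,2]-g[...,0]-50))
E
```

```text
t 1.60 tcp mm [496.3 -61.7 271.8] close ang 59.5 z [-8.e-04  3.e-04 -1.e+00] F [0.2 0.2 0.8] open 46.8 grip 0.0 q6 -1.39
[650.6 -19.6 105.7 163.6   6.2 650.5 -19.8]
```

```bash
python3 -m inch '[[0.5,0,0.15,-2.5,0,0,0],[0.5,0,0.15,-5,0,0,0],[0.5,0,0.15,-6.3,0,0,0],[0.5,0,0.15,-6.8,0,0,0],[0.5,0,0.15,-6.8,0,0,0]]'
python3 -m inch '[[0.1,0,0,0,0,0,0],[0.1,0,0,0,0,0,0],[0.1,0,0,0,0,0,0],[0.1,0,0,0,0,0,0],[0.1,0,0,0,0,0,0]]' 25
python3 -c "from h import *;st()"
```

```text
t: 2.1
ee_pos: [0.4955, -0.058, 0.2041]
eef_rot: [[-0.862, 0.506, -0.002], [0.506, 0.862, 0.001], [0.002, -0.0, -1.0]]
force: [0.2, -0.4, -0.5]
opening: 0.0461
grasp_force: 0.0
t: 2.6
ee_pos: [0.496, -0.0581, 0.2053]
eef_rot: [[-0.862, 0.506, 0.001], [0.506, 0.862, -0.0], [-0.001, 0.0, -1.0]]
force: [-0.5, 1.0, 3.8]
opening: 0.0174
grasp_force: 25.0
t 2.60 tcp mm [496.  -58.1 205.3] close ang 59.6 z [ 1.e-03 -3.e-04 -1.e+00] F [-0.5  1.   3.8] open 17.4 grip 25.0 q6 -1.38
```

```bash
python3 -m inch '[[0.1,0,0,3,0,0,0],[0.1,1,0,7,0,0,0],[0.1,5.5,0,8,0,0,0],[0.1,10.4,0,8,0,0,0],[0.1,15,-0.1,7.5,0,0,0]]'
python3 -m inch '[[0.1,0.8,0,-2,0,0,0],[0.1,0.8,0,-5,0,0,0],[0.1,0.8,0,-5.8,0,0,0],[0.1,0.8,0,-5.8,0,0,0],[0.4,0.8,0,-5.8,0,0,0]]'
python3 -m inch '[[0.4,0,0,0,0,0,0],[0.4,0,0,0,0,0,0],[0.4,0,0,3,0,0,0],[0.4,0,0,6,0,0,0],[0.4,-4,3,6,0,0,0]]'
python3 -c "from h import *;st()"
```

```text
t: 3.1
ee_pos: [0.6478, -0.059, 0.2818]
eef_rot: [[-0.862, 0.506, 0.004], [0.506, 0.862, -0.001], [-0.004, 0.001, -1.0]]
force: [-0.3, -0.6, -0.2]
opening: 0.0174
grasp_force: 25.0
t: 3.6
ee_pos: [0.6539, -0.0592, 0.2227]
eef_rot: [[-0.862, 0.506, 0.001], [0.506, 0.862, -0.0], [-0.001, 0.0, -1.0]]
force: [0.8, 0.5, 0.5]
opening: 0.0217
grasp_force: 0.0
t: 4.1
ee_pos: [0.6188, -0.0324, 0.2881]
eef_rot: [[-0.861, 0.509, 0.016], [0.509, 0.861, -0.005], [-0.017, 0.004, -1.0]]
force: [1.3, 1.1, 0.5]
opening: 0.0372
grasp_force: 0.0
t 4.10 tcp mm [618.8 -32.4 288.1] close ang 59.4 z [ 0.0164 -0.0048 -0.9999] F [1.3 1.1 0.5] open 37.2 grip 0.0 q6 -1.27
```

```bash
python3 -m inch '[[0.55,-3.8,2.5,0,0,0,0.14],[0.55,-7.6,5,0,0,0,0.28],[0.55,-11.4,7,0,0,0,0.42],[0.55,-14.5,8.8,0,0,0,0.56],[0.55,-15,8.8,0,0,0,0.7]]'
python3 -m inch '[[0.55,0,0,0,0,0,0.1],[0.55,0,0,0,0,0,0.1]]'
python3 -c "
from h import *;st()
p,d,c=snap('top');save('n1',p);W=world(d,c)
print(rect(p,c,(303,168,28,40),.012,white(150)))"
```

```text
t: 4.6
ee_pos: [0.46, 0.0609, 0.2824]
eef_rot: [[-0.984, -0.176, -0.002], [-0.176, 0.984, 0.001], [0.001, 0.001, -1.0]]
force: [0.5, -0.7, 0.4]
opening: 0.0508
grasp_force: 0.0
t: 4.8
ee_pos: [0.4636, 0.0591, 0.2829]
eef_rot: [[-0.964, -0.267, 0.002], [-0.267, 0.964, -0.0], [-0.002, -0.001, -1.0]]
force: [0.4, -0.8, 0.1]
opening: 0.0509
grasp_force: 0.0
t 4.80 tcp mm [463.6  59.1 282.9] close ang 105.5 z [ 2.5e-03 -3.0e-04 -1.0e+00] F [ 0.4 -0.8  0.1] open 50.9 grip 0.0 q6 -1.95
[642.9 -69.1  39.3  50.5 -15.9 645.1 -65.8]
```

```bash
python3 -m inch '[[0.55,0,0,-3,0,0,0],[0.55,0,0,-6,0,0,0],[0.55,0,0,-7.5,0,0,0],[0.55,0,0,-7.9,0,0,0],[0.55,0,0,-7.9,0,0,0]]'
python3 -m inch '[[0.2,0,0,0,0,0,0],[0.2,0,0,0,0,0,0],[0.2,0,0,0,0,0,0],[0.2,0,0,0,0,0,0],[0.2,0,0,0,0,0,0]]' 25
python3 -m inch '[[0.2,0,0,2,0,0,0],[0.2,0,0,3,0,0,0],[0.2,1,-3,3,0,0,0],[0.2,1.54,-5.6,3,0,0,0],[0.2,1.54,-5.6,2,0,0,0]]'
python3 -c "
from h import *;st();st
p,d,c=snap('side');save('s1',p)"
```

```text
t: 5.35
ee_pos: [0.4639, 0.0587, 0.203]
eef_rot: [[-0.965, -0.263, -0.001], [-0.263, 0.965, 0.0], [0.001, 0.0, -1.0]]
force: [-0.2, 0.1, -0.7]
opening: 0.0513
grasp_force: 0.0
t: 5.85
ee_pos: [0.4639, 0.0589, 0.203]
eef_rot: [[-0.964, -0.266, 0.0], [-0.266, 0.964, 0.0], [-0.0, -0.0, -1.0]]
force: [-0.3, -0.8, 1.5]
opening: 0.0241
grasp_force: 25.0
t: 6.35
ee_pos: [0.4809, 0.0006, 0.224]
eef_rot: [[-0.965, -0.264, 0.005], [-0.264, 0.965, -0.002], [-0.004, -0.003, -1.0]]
force: [0.2, -0.5, -0.5]
opening: 0.0243
grasp_force: 25.0
t 6.35 tcp mm [480.9   0.6 224. ] close ang 105.3 z [ 0.005  -0.0019 -1.    ] F [ 0.2 -0.5 -0.5] open 24.3 grip 25.0 q6 -2.07
```

```bash
python3 -m inch '[[0.2,0,0,-1,0,0,0],[0.2,0,0,-1.4,0,0,0],[0.2,0,0,-1.4,0,0,0]]'
python3 -m inch '[[0.2,0,0,-0.2,0,0,0],[0.2,0,0,-0.4,0,0,0],[0.2,0,0,-0.55,0,0,0],[0.2,0,0,-0.6,0,0,0],[0.2,0,0,-0.6,0,0,0]]'
python3 -c "from h import *;st()"
```

```text
t: 6.7
ee_pos: [0.4785, 0.0038, 0.2077]
eef_rot: [[-0.964, -0.267, -0.002], [-0.267, 0.964, 0.001], [0.002, 0.001, -1.0]]
force: [-0.6, 0.1, 0.1]
opening: 0.0242
grasp_force: 25.0
t: 7.2
ee_pos: [0.4792, 0.003, 0.203]
eef_rot: [[-0.964, -0.266, 0.0], [-0.266, 0.964, 0.0], [-0.0, 0.0, -1.0]]
force: [-0.6, 1.0, 1.8]
opening: 0.0243
grasp_force: 25.0
t 7.20 tcp mm [479.2   3.  203. ] close ang 105.4 z [ 2.e-04  2.e-04 -1.e+00] F [-0.6  1.   1.8] open 24.3 grip 25.0 q6 -2.07
```

```bash
python3 -m inch '[[0.4,0,0,0,0,0,0],[0.4,0,0,0,0,0,0],[0.4,0,0,0,0,0,0],[0.4,0,0,3,0,0,0],[0.4,0,0,7,0,0,0]]'
python3 -m inch '[[0.77,0,4.5,1,0,0,0.1],[0.77,0,9,1,0,0,0.2],[0.77,0,14,1,0,0,0.3],[0.77,0,19,1,0,0,0.39],[0.77,0,24,1,0,0,0.39]]'
python3 -m inch '[[0.77,0.86,4,0,0,0,0],[0.77,0.86,5.67,0,0,0,0],[0.77,0.86,5.67,0,0,0,0]]'
cat > m.py <<'E'
from h import *
def tray(tag):
    p,d,c=snap("top");save(tag,p);W=world(d,c)
    Y=np.array([-.262,.965]);X=np.array([.965,.262]);T=np.array([480.2,-1.9])
    for n,b in dict(p25=(278,240,24,24),p50=(295,233,36,28),p40=(252,245,30,26)).items():
        r=rect(p,c,b,.022,white(150)); e=r[:2]-T
        print(n,r,"tray xy",round(e@X,1),round(e@Y,1),"z of top",np.median(W[b[1]:b[1]+b[3],b[0]:b[0]+b[2]][white(150)(p[b[1]:b[1]+b[3],b[0]:b[0]+b[2]].astype(float))>0][:,2]).round(4))
    print("tray",rect(p,c,(240,220,100,60),.016,wood))
E
python3 -c "
from m import *
st();tray('n2')"
```

```text
t: 7.7
ee_pos: [0.4783, 0.003, 0.2718]
eef_rot: [[-0.964, -0.266, -0.005], [-0.266, 0.964, 0.001], [0.005, 0.002, -1.0]]
force: [1.6, -0.1, 0.5]
opening: 0.037
grasp_force: 0.0
t: 8.2
ee_pos: [0.4789, 0.2447, 0.2829]
eef_rot: [[-0.789, -0.614, 0.001], [-0.614, 0.789, -0.0], [-0.0, -0.0, -1.0]]
force: [1.6, -1.0, -0.4]
opening: 0.0701
grasp_force: 0.0
t: 8.5
ee_pos: [0.4874, 0.3014, 0.2824]
eef_rot: [[-0.789, -0.615, -0.0], [-0.615, 0.789, 0.0], [0.0, 0.0, -1.0]]
force: [-0.9, 0.6, -0.1]
opening: 0.0718
grasp_force: 0.0
t 8.50 tcp mm [487.4 301.4 282.4] close ang 127.9 z [-2.e-04  0.e+00 -1.e+00] F [-0.9  0.6 -0.1] open 71.8 grip 0.0 q6 -1.87
p25 [478.8   2.1  28.4  37.1 -75.1 479.1   2. ] tray xy -0.3 4.2 z of top 0.0211
p50 [467.2 -14.2   1.6   5.8 -89.8 467.2 -14.2] tray xy -15.8 -8.5 z of top 0.018Traceback (most recent call last):
  File "<string>", line 3, in <module>
    st();tray('n2')
         ~~~~^^^^^^
  File "m.py", line 6, in tray
    r=rect(p,c,b,.022,white(150)); e=r[:2]-T
  File "h.py", line 21, in rect
    k=1+np.argmax(st[1:,4]); q=cv2.findContours((l==k).astype(np.uint8),cv2.RETR_EXTERNAL,cv2.CHAIN_APPROX_NONE)[0]
        ~~~~~~~~~^^^^^^^^^^
    return _wrapfunc(a, 'argmax', axis=axis, out=out, **kwds)
    return bound(*args, **kwds)
ValueError: attempt to get argmax of an empty sequence
```

```bash
python3 -m inch '[[0.77,0.04,-0.1,-4,0,0,0],[0.77,0.04,-0.1,-7,0,0,0],[0.77,0.04,-0.1,-8.6,0,0,0],[0.77,0.04,-0.1,-9.05,0,0,0],[0.77,0.04,-0.1,-9.05,0,0,0]]'
python3 -m inch '[[0.5,0,0,0,0,0,0],[0.5,0,0,0,0,0,0],[0.5,0,0,0,0,0,0],[0.5,0,0,0,0,0,0]]' 25
python3 -c "from h import *;st()"
```

```text
t: 9.05
ee_pos: [0.4883, 0.2972, 0.1919]
eef_rot: [[-0.791, -0.611, -0.001], [-0.611, 0.791, -0.001], [0.002, 0.0, -1.0]]
force: [-0.7, 1.0, -0.1]
opening: 0.0716
grasp_force: 0.0
t: 9.45
ee_pos: [0.4884, 0.2988, 0.1933]
eef_rot: [[-0.79, -0.613, 0.002], [-0.613, 0.79, 0.001], [-0.002, -0.0, -1.0]]
force: [-1.0, 0.6, 4.0]
opening: 0.0494
grasp_force: 25.0
t 9.45 tcp mm [488.4 298.8 193.3] close ang 127.8 z [ 1.6e-03  7.0e-04 -1.0e+00] F [-1.   0.6  4. ] open 49.4 grip 25.0 q6 -1.88
```

```bash
python3 -m inch '[[0.5,0,0,4,0,0,0],[0.5,0,0,8,0,0,0],[0.5,0,-4,9,0,0,-0.1],[0.5,0,-8.5,9,0,0,-0.2],[0.5,0,-13,9,0,0,-0.3]]'
python3 -m inch '[[0.5,0,-4.5,0,0,0,-0.09],[0.5,0.3,-9,0,0,0,-0.09],[0.5,0.5,-13.5,0,0,0,-0.09],[0.5,0.76,-18,0,0,0,-0.09],[0.5,0.76,-22.0,-2,0,0,-0.09]]'
python3 -m inch '[[0.5,0,-0.89,-3,0,0,0],[0.5,0,-0.89,-4,0,0,0],[0.5,0,-0.89,-5,0,0,0],[0.5,0,-0.89,-5,0,0,0],[0.5,0,-0.89,-5,0,0,0]]'
python3 -c "from h import *;st()"
```

```text
t: 9.95
ee_pos: [0.4879, 0.1678, 0.2832]
eef_rot: [[-0.937, -0.35, 0.002], [-0.35, 0.937, -0.0], [-0.002, -0.001, -1.0]]
force: [0.8, -0.6, -0.7]
opening: 0.0488
grasp_force: 25.0
t: 10.45
ee_pos: [0.497, -0.0538, 0.2645]
eef_rot: [[-0.964, -0.266, 0.006], [-0.266, 0.964, -0.002], [-0.005, -0.004, -1.0]]
force: [1.0, 0.2, -0.8]
opening: 0.0493
grasp_force: 25.0
t: 10.95
ee_pos: [0.4961, -0.0592, 0.2128]
eef_rot: [[-0.963, -0.268, 0.0], [-0.268, 0.963, -0.0], [-0.0, -0.0, -1.0]]
force: [0.3, -0.4, -0.8]
opening: 0.049
grasp_force: 25.0
t 10.95 tcp mm [496.1 -59.2 212.8] close ang 105.5 z [ 5.e-04 -1.e-04 -1.e+00] F [ 0.3 -0.4 -0.8] open 49.0 grip 25.0 q6 -2.18
```

```bash
python3 -m inch '[[0.5,0,-0.09,0,0,0,0],[0.5,0,-0.09,-0.3,0,0,0],[0.5,0,-0.09,-0.5,0,0,0],[0.5,0,-0.09,-0.7,0,0,0],[0.5,0,-0.09,-0.85,0,0,0]]'
python3 -m inch '[[0.5,0,0,0,0,0,0],[0.5,0,0,0,0,0,0]]'
python3 -c "from h import *;st()"
```

```text
t: 11.45
ee_pos: [0.4959, -0.0611, 0.205]
eef_rot: [[-0.964, -0.266, 0.0], [-0.266, 0.964, -0.0], [-0.0, -0.0, -1.0]]
force: [-6.5, 3.0, 27.4]
opening: 0.0492
grasp_force: 25.0
t: 11.65
ee_pos: [0.4958, -0.0611, 0.2051]
eef_rot: [[-0.964, -0.266, 0.001], [-0.266, 0.964, -0.0], [-0.001, -0.0, -1.0]]
force: [-3.7, 1.8, 13.7]
opening: 0.0488
grasp_force: 25.0
t 11.65 tcp mm [495.8 -61.1 205.1] close ang 105.4 z [ 7.e-04 -1.e-04 -1.e+00] F [-3.7  1.8 13.7] open 48.8 grip 25.0 q6 -2.19
```

```bash
python3 -m inch '[[0.64,0,0,0,0,0,0],[0.64,0,0,0,0,0,0],[0.64,0,0,0,0,0,0],[0.64,0,0,3,0,0,0],[0.64,0,0,7,0,0,0]]'
python3 -m inch '[[0.64,0,-4.5,1,0,0,0],[0.64,0,-9,1,0,0,0],[0.64,0,-14,1,0,0,0],[0.64,-1,-19,1,0,0,0],[0.64,-2,-23.5,1,0,0,0]]'
python3 - <<'E'
import re
s=open('m.py').read().replace("        r=rect","        if n=='p40' and tag<'n4': continue\n        r=rect");open('m.py','w').write(s)
from m import *
st();tray('n3')
p=cv2.imread('pics/n3.png')[150:290,140:440];cv2.imwrite('pics/n3c.png',cv2.resize(p,None,fx=2.6,fy=2.6,interpolation=cv2.INTER_CUBIC))
E
```

```text
t: 12.15
ee_pos: [0.4949, -0.061, 0.2724]
eef_rot: [[-0.964, -0.266, -0.006], [-0.266, 0.964, 0.002], [0.005, 0.003, -1.0]]
force: [-0.2, -0.1, 0.6]
opening: 0.0597
grasp_force: 0.0
t: 12.65
ee_pos: [0.4754, -0.2983, 0.2835]
eef_rot: [[-0.964, -0.266, 0.0], [-0.266, 0.964, -0.0], [-0.0, -0.0, -1.0]]
force: [0.7, -0.7, 0.1]
opening: 0.0595
grasp_force: 0.0
t 12.65 tcp mm [ 475.4 -298.3  283.5] close ang 105.4 z [ 1.e-04 -1.e-04 -1.e+00] F [ 0.7 -0.7  0.1] open 59.5 grip 0.0 q6 -2.60
p25 [478.8   2.2  28.7  37.2 -75.1 479.1   2. ] tray xy -0.3 4.3 z of top 0.0209
p50 [496.1 -61.8  37.2  53.4  15.4 496.3 -61.9] tray xy -0.4 -62.0 z of top 0.0209
tray [480.2  -1.9  82.7 209.1  15.2 480.1  -1.9]
```

View pics/n3c.png

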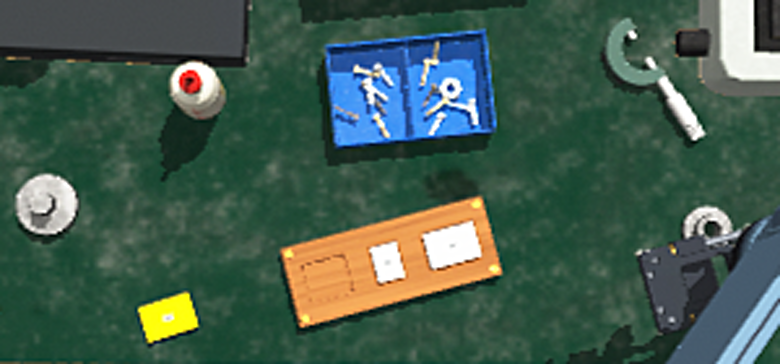

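Both blocks are home: tops at the same level, and square to the tray. The nut is in the blue tray at crop pixel (450,88). Next is block_40.

```bash
python3 -m inch '[[0.62,-0.8,0,0,0,0,-0.124],[0.62,-1.6,0,0,0,0,-0.248],[0.62,-1.6,0,0,0,0,-0.37],[0.62,-1.6,0,0,0,0,-0.495],[0.62,-1.6,0,0,0,0,-0.618]]'
python3 -m inch '[[0.62,0,0,-3,0,0,0],[0.62,0,0,-5,0,0,0],[0.62,0,0,-6,0,0,0],[0.62,0,0,-6,0,0,0]]'
python3 -c "from h import *;st()"
```

```text
t: 13.2
ee_pos: [0.4597, -0.2961, 0.2834]
eef_rot: [[-0.938, 0.347, -0.0], [0.347, 0.938, 0.0], [0.001, 0.0, -1.0]]
force: [0.6, -0.3, 0.3]
opening: 0.0575
grasp_force: 0.0
t: 13.6
ee_pos: [0.4594, -0.2956, 0.2222]
eef_rot: [[-0.94, 0.342, -0.003], [0.342, 0.94, 0.002], [0.003, 0.001, -1.0]]
force: [-0.4, -0.0, 0.4]
opening: 0.0577
grasp_force: 0.0
t 13.60 tcp mm [ 459.4 -295.6  222.2] close ang 70.0 z [-0.0025  0.0024 -1.    ] F [-0.4 -0.   0.4] open 57.7 grip 0.0 q6 -2.00
```

```bash
python3 -m inch '[[0.62,0,-0.22,-1.5,0,0,0],[0.62,0,-0.22,-2.6,0,0,0],[0.62,0,-0.22,-3.0,0,0,0],[0.62,0,-0.22,-3.0,0,0,0],[0.4,0,-0.22,-3.0,0,0,0]]'
python3 -m inch '[[0.3,0,0,0,0,0,0],[0.3,0,0,0,0,0,0],[0.3,0,0,0,0,0,0],[0.3,0,0,0,0,0,0]]' 25
python3 -c "from h import *;st()"
```

```text
t: 14.1
ee_pos: [0.46, -0.2985, 0.1942]
eef_rot: [[-0.94, 0.342, 0.0], [0.342, 0.94, -0.0], [-0.001, -0.0, -1.0]]
force: [-0.6, -0.2, -0.0]
opening: 0.0536
grasp_force: 0.0
t: 14.5
ee_pos: [0.46, -0.2984, 0.1942]
eef_rot: [[-0.94, 0.342, 0.001], [0.342, 0.94, -0.0], [-0.001, -0.0, -1.0]]
force: [0.7, -0.2, 3.0]
opening: 0.0338
grasp_force: 25.0
t 14.50 tcp mm [ 460.  -298.4  194.2] close ang 70.0 z [ 6.e-04 -4.e-04 -1.e+00] F [ 0.7 -0.2  3. ] open 33.8 grip 25.0 q6 -2.00
```

```bash
python3 -m inch '[[0.3,0,0,4,0,0,0],[0.3,0,0,8,0,0,0],[0.3,0,4,9,0,0,-0.12],[0.3,0,8.5,9,0,0,-0.24],[0.3,0,13,9,0,0,-0.36]]'
python3 -m inch '[[0.3,0,4.5,0,0,0,-0.12],[0.3,0,9,0,0,0,-0.24],[0.3,0.2,13.5,0,0,0,-0.36],[0.3,0.33,18,0,0,0,-0.48],[0.3,0.33,22.0,-2,0,0,-0.596]]'
python3 -m inch '[[0.3,0,0.97,-3,0,0,0],[0.3,0,0.97,-4,0,0,0],[0.3,0,0.97,-5,0,0,0],[0.3,0,0.97,-5,0,0,0],[0.3,0,0.97,-5,0,0,0]]'
python3 -c "from h import *;st()"
```

```text
t: 15.0
ee_pos: [0.4595, -0.1674, 0.2842]
eef_rot: [[-0.755, 0.656, 0.001], [0.656, 0.755, -0.001], [-0.001, 0.0, -1.0]]
force: [0.7, 0.4, -0.8]
opening: 0.0337
grasp_force: 25.0
t: 15.5
ee_pos: [0.4639, 0.0535, 0.2656]
eef_rot: [[-0.258, 0.966, 0.006], [0.966, 0.258, -0.001], [-0.002, 0.005, -1.0]]
force: [1.4, -0.0, -1.0]
opening: 0.0337
grasp_force: 25.0
t: 16.0
ee_pos: [0.4636, 0.0602, 0.2142]
eef_rot: [[-0.261, 0.965, 0.001], [0.965, 0.261, -0.0], [-0.0, 0.001, -1.0]]
force: [0.1, -0.7, -0.3]
opening: 0.0337
grasp_force: 25.0
t 16.00 tcp mm [463.6  60.2 214.2] close ang 15.2 z [ 6.e-04 -2.e-04 -1.e+00] F [ 0.1 -0.7 -0.3] open 33.7 grip 25.0 q6 -0.37
```

```bash
python3 -m inch '[[0.3,0,0.1,0,0,0,0],[0.3,0,0.1,-0.3,0,0,0],[0.3,0,0.1,-0.5,0,0,0],[0.3,0,0.1,-0.7,0,0,0],[0.3,0,0.1,-0.82,0,0,0]]'
python3 -m inch '[[0.3,0,0,0,0,0,0],[0.3,0,0,0,0,0,0]]'
python3 -c "from h import *;st()"
```

```text
t: 16.5
ee_pos: [0.4631, 0.0623, 0.206]
eef_rot: [[-0.263, 0.965, 0.0], [0.965, 0.263, -0.0], [-0.0, 0.0, -1.0]]
force: [-4.2, -0.7, 17.6]
opening: 0.034
grasp_force: 25.0
t: 16.7
ee_pos: [0.4631, 0.0623, 0.2061]
eef_rot: [[-0.263, 0.965, 0.0], [0.965, 0.263, -0.0], [-0.0, 0.0, -1.0]]
force: [-2.0, -1.2, 6.3]
opening: 0.0336
grasp_force: 25.0
t 16.70 tcp mm [463.1  62.3 206.1] close ang 15.3 z [ 2.e-04 -3.e-04 -1.e+00] F [-2.  -1.2  6.3] open 33.6 grip 25.0 q6 -0.37
```

```bash
python3 -m inch '[[0.6,0,0,0,0,0,0],[0.6,0,0,0,0,0,0],[0.6,0,0,0,0,0,0],[0.6,0,0,3,0,0,0],[0.6,0,0,7,0,0,0]]'
python3 -m inch '[[0.6,-1,4.5,3,0,0,0],[0.6,-3,9,6,0,0,0],[0.6,-5,13,8,0,0,0],[0.6,-7,17,8,0,0,0],[0.6,-9,21,8,0,0,0]]'
python3 - <<'E'
from m import *
st();tray('n4')
p,d,c=snap('side');save('s4',p)
a=cv2.imread('pics/n4.png')[150:290,140:440];a=cv2.resize(a,None,fx=2.6,fy=2.6,interpolation=cv2.INTER_CUBIC)
b=cv2.imread('pics/s4.png')[175:265,200:360];b=cv2.resize(b,None,fx=2.6,fy=2.6,interpolation=cv2.INTER_CUBIC)
b=cv2.copyMakeBorder(b,0,0,0,a.shape[1]-b.shape[1],0);cv2.imwrite('pics/f.png',np.vstack([a,b]))
E
```

```text
t: 17.2
ee_pos: [0.4622, 0.0624, 0.2745]
eef_rot: [[-0.263, 0.965, -0.005], [0.965, 0.263, 0.001], [0.002, -0.005, -1.0]]
force: [0.9, 0.2, -1.0]
opening: 0.0559
grasp_force: 0.0
t: 17.7
ee_pos: [0.3724, 0.2738, 0.3569]
eef_rot: [[-0.262, 0.965, 0.003], [0.965, 0.262, 0.001], [0.0, 0.003, -1.0]]
force: [1.2, 0.2, -0.2]
opening: 0.0557
grasp_force: 0.0
t 17.70 tcp mm [372.4 273.8 356.9] close ang 15.2 z [ 0.003   0.0013 -1.    ] F [ 1.2  0.2 -0.2] open 55.7 grip 0.0 q6 0.13
p25 [478.8   2.2  28.4  37.  -75.3 479.1   2. ] tray xy -0.3 4.3 z of top 0.0209
p50 [496.  -61.8  36.9  52.9  15.4 496.2 -61.9] tray xy -0.4 -61.9 z of top 0.0213
p40 [462.3  61.   36.8  43.2  15.7 462.3  61. ] tray xy -0.8 65.4 z of top 0.0211
tray [480.2  -1.9  82.5 208.9  15.2 480.1  -1.9]
```

View pics/f.png

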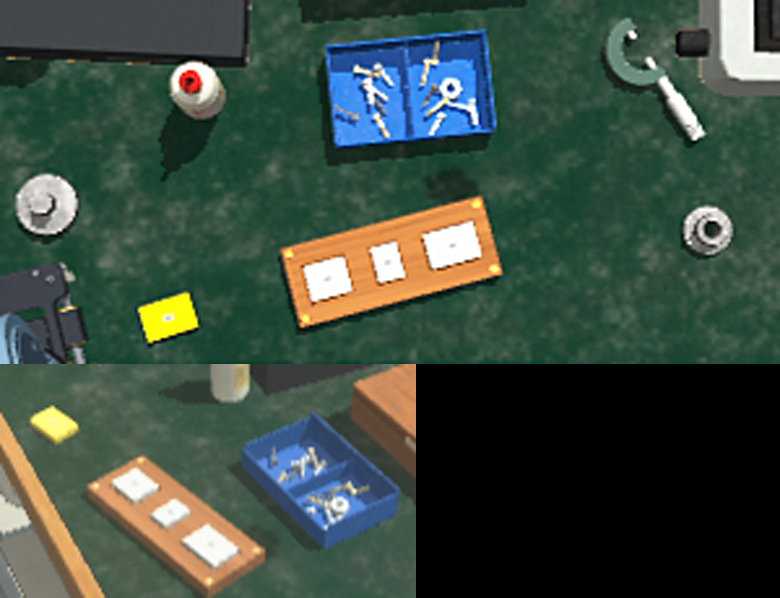

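The pictures show all three blocks flush and square in their own pockets. They read within 1 mm of centre with tops level, the nut lies in the blue tray at crop pixel (450,88), and the bystanders are still standing. I'm handing in.

```bash
python3 -c "
from h import *
print(job.hand_in())"
```

```text
the job is handed in; nothing more can be done
None
```

The job is handed in at about 18 s of robot time: by the final camera check, all three gauge blocks were home in their own pockets, the nut was in the blue tray and the bystanders were still standing; the hand-in returned no verdict.

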